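# Load a detector capsule into the empty clamp socket and snap its lever shut

### The arm

A 7-joint arm with a two-finger parallel gripper is mounted at the origin on the work surface. World frame = base frame: x ahead of the robot, y to its left, z up, the work surface at z = 0. Lengths are in mm, angles in degrees, forces in N, time in s.
With the tool pointing down it reaches from about 425 to 950 mm from the base axis. Payload 4.7 kg.
Tool frame: the origin (TCP) lies at the very end of the fingers, on their centre line; the grasp point (between the pads) lies 19 mm behind it; y points along the fingers, z is the direction in which the jaws open and shut, and the axes are right-handed (so a half turn about y gives the same grasp; the last joint's range is limited). The gripper opens to 87 mm and grips with 3 to 60 N. Pads are 19 mm wide; open, the fingers measure 117 mm over their backs; the gripper's body (75 mm by 190 mm) begins 51 mm behind the grasp point.
Start: joints at [-70.984, 26.849, -2.785, 87.806, 1.381, 65.374, -4.715], TCP at [238.251, 631.574, 222.573] pointing down, gripper open.
Joint ranges: [-148.3, 148.3], [-19.14, 114.17], [-79.39, 73.82], [5.75, 140.21], [-59.74, 239.74], [12.07, 113.84], [-152.46, 152.46]. Speed limits (degrees/s): [147.25, 147.25, 180, 180, 180, 180, 180].

### API

Orientations are given as [roll, pitch, yaw] about the fixed x, y, z axes, in that order (R = Rz(yaw) Ry(pitch) Rx(roll)).
In Python, from station import env gives the robot as it stands.
- The arm moves only by the shell command python3 -m inch 'ROWS' [OPENING] [FORCE]. ROWS is JSON, a list of rows, each an object with "dp": the shift along the world's x, y, z as a fraction of full scale, a list of three; "turn": the turn about the world's z as a fraction of full scale. In form: [{"dp": [tx, ty, tz], "turn": turn}, ...]. A call has 1 to 10 rows; each row is the pose to reach, as a shift and turn from the pose measured when the call began; what a row does not reach only later rows make up. Full scale, the value 1, is 0.08 m for a shift and 30 degrees for a turn. A row lasts 1/10 s, in which the tool goes at most 50 mm and 8.59 degrees, less where a joint would pass 70% of its speed; a pose out of reach is approached as far as the arm can. A call with a number of a shift or a turn outside -1 to 1 is refused whole. A call with a gripper value outside its range is refused whole. OPENING is the opening, from -1 (shut) to 1 (fully open), set as the call begins (- or left out, the last holds). The fingers move at their own pace and stop on an object; FORCE is the grip in N (left out, the last holds). Time passes only in rows, so rows that repeat a pose let the fingers close. It gives the time, the measured TCP pose, the force and the opening at its end, in the units of the state.
- env.state(): the state, without advancing time (a new reading comes with each control period).
- env.grab_frame(name): name is "scene" or "top"; returns a dict with "color" (480x640x3 uint8, red, green, blue), "range_z" (480x640 float32, mm along the optical axis (not along the pixel's ray), 0 where there is no reading), "camera_matrix" (3x3 intrinsics, pixels), "extrinsics" (4x4, takes a point from camera to world coordinates). Camera axes: x right, y down, z forward; pixel columns grow to the right and rows downward; lengths in mm; the calibration is good to about 2 mm. A picture is of the moment at which its call begins.
- env.close_job(): hands the job in, once; it reports no verdict.
The state is a dict: "t": time; "joint_positions": joint angles; "dq": joint speeds; "effort": joint torques, N m; "ee_pos": TCP position; "orientation": TCP orientation; "wrist_force": force on the tool from outside, world axes, zero at the start; "torque": the same for the moment, N m; "gripper_width": opening from 0.0 (shut) to 1.0 (fully open).
Only numpy, scipy, OpenCV 4.12 (cv2) and the standard library are available. Lean on these libraries where they do the work, as an engineer would, in place of code of your own. Each camera call takes 0.05 s, during which the arm holds its last target.

### The job

One of the two clamp sockets still has an old disc lying at the bottom of its well; you will have to feel which one it is. Put the steel detector capsule, window up, into the other, empty socket so that it sits fully home, then swing that socket's lever over and press it down until it snaps shut under its catch. Leave the other socket's lever open and the posts and the screwdriver where they are.

Things in the scene. Friction and masses are not known exactly. Their poses are not given: they have to be found in the camera images.
- bay_a: clamp socket A, fixed: dark grey block 64 x 64 mm, top 40 mm above the table, on a base plate 150 x 84 x 8 mm (x -80 to +70 mm). Origin: on the table under the well's centre; z up. At x = +42 mm two hinge cheeks (x 33 to 51, outer faces y = +-30, 72 mm high). At x = -40, y = +34 mm the catch post, 12 x 12 mm, 70 mm high, its sprung brass ball pointing to -y
- bay_b: clamp socket B, the same as bay_a in every way
- bay_a_well (a point): centre of the floor of bay A's round well, 18 mm above the table; axes as bay_a. The well is 41 mm wide, 22 mm deep, mouth chamfered 2 mm. In one of the two wells (it changes; not reported) lies a loose dark grey disc 36 mm wide, 12 mm thick: a capsule put on it stands 12 mm too high and the lever cannot shut
- bay_b_well (a point): centre of the floor of bay B's well, 18 mm above the table; as bay_a_well in every way
- clamp_a (a joint): angle of bay A's lever. 0: shut, level, reaching from the hinge along the bay's -x over the well and bearing on a seated capsule's rim; grows as it swings up and back, 1.57 upright, stop at 1.95. Stiff hinge: stays where left, about 1 N at the handle moves it. In the last 13 mm of handle travel it meets a sprung catch: press with about 9 N, then it snaps to 0 and holds. Below 0.03: snapped in
- clamp_b (a joint): angle of bay B's lever, the same as clamp_a
- clamp_a_hinge (a point): middle of the hinge axis (the bay's y) of lever A, at x = +42 mm, z = 62 mm in bay_a's frame. The lever is an aluminium fork: two rails 6 mm wide, 8 mm thick, at y = +-14 mm, joined 84 mm from the hinge, ending in a yellow handle
- clamp_b_hinge (a point): middle of the hinge axis of lever B, placed like clamp_a_hinge in bay_b
- clamp_a_handle (a point): middle of the upper face (facing up when shut) of lever A's yellow handle, 102 mm from the hinge and 5 mm above the hinge's level when shut. The handle spans 86 to 116 mm from the hinge, 24 mm wide, 10 mm thick. Turns with the lever
- clamp_b_handle (a point): the same point on lever B
- capsule: loose detector capsule: an upright bare steel cylinder 38 mm in diameter and 40 mm high, 90 g (may vary by a third), with a round dark violet window in its top and a black band around it; its foot is chamfered 3 mm. Origin: centre of its underside; z up through the window. Seated, its top is 18 mm above the bay's block
- lens_post: bystander: black post 120 mm high with a lens in a round frame, foot 48 mm wide; origin under its foot
- iris_post: bystander: black post 120 mm high with an iris in a round frame, foot 48 mm wide; origin under its foot
- driver: bystander: screwdriver with a green handle, 170 mm long, lying on the table; origin under its middle
There are look-alikes about, which are no part of the job. There is more than one size of the capsule; the one meant has the size given above.

How it is judged:
By the outcome, as a careful person would: the job done as asked, in the order asked, and still so for the second after the job is handed in, with the robot touching nothing.
It also fails if it takes over 69 s, if anything falls off the work surface, if the arm or the gripper's body presses on something with over 40 N, if the wrist force passes 120 N, or if a joint passes its speed limit or range.

## Working session

There is one attempt and no reset: what is moved stays moved. The work goes in short steps, Python scripts to look and compute and a shell command to move; the robot and the scene stay as the last step left them, time stands still between calls to the robot, and variables do not carry over. Pictures are saved under pics/ and viewed, and the job is handed in when it is done.

```bash
ls; mkdir -p pics
cat > h.py <<'E'
from station import env
import numpy as np, cv2
def shot(name,fn):
    f=env.grab_frame(name); cv2.imwrite('pics/'+fn+'.png',f['color'][:,:,::-1]); np.savez('pics/'+fn+'.npz',**f); return f
def load(fn): return np.load('pics/'+fn+'.npz')
def pt(f,u,v,z=None):
    K=f['camera_matrix'];T=f['extrinsics']
    d=T[:3,:3]@np.array([(u-K[0,2])/K[0,0],(v-K[1,2])/K[1,1],1.0])
    if z is None: s=f['range_z'][int(round(v)),int(round(u))]
    else: s=(z-T[2,3])/d[2]
    return T[:3,3]+s*d
E
python3 - <<'E'
from h import *
for n in('top','scene'):
    f=shot(n,n+'0'); print(n,f['extrinsics'].round(3),f['camera_matrix'])
print(env.state())
E
```

```text
pics
top [[-1.000000e-02 -9.900000e-01  1.420000e-01  3.849270e+02]
 [-1.000000e+00  1.100000e-02  2.000000e-03 -9.049000e+00]
 [-3.000000e-03 -1.420000e-01 -9.900000e-01  1.216478e+03]
 [ 0.000000e+00  0.000000e+00  0.000000e+00  1.000000e+00]] [[579.67036092   0.         319.34626892]
 [  0.         579.67036092 240.46852609]
 [  0.           0.           1.        ]]
scene [[ 2.01000e-01  8.14000e-01 -5.44000e-01  1.13554e+03]
 [ 9.80000e-01 -1.70000e-01  1.08000e-01 -1.16914e+02]
 [-4.00000e-03 -5.55000e-01 -8.32000e-01  9.40118e+02]
 [ 0.00000e+00  0.00000e+00  0.00000e+00  1.00000e+00]] [[498.88442521   0.         316.54775761]
 [  0.         498.88442521 236.20564253]
 [  0.           0.           1.        ]]
{'t': 0.1, 'joint_positions': array([-70.98396535,  26.89312628,  -2.78416161,  87.86772496,
         1.37986659,  65.3746857 ,  -4.71657318]), 'dq': array([ 0.00985445, -0.00102684,  0.06493288, -0.03411171, -0.06978717,
       -0.07513145, -0.0214738 ]), 'effort': array([ 7.85841021e-04, -5.09167957e+01, -8.14440893e-02, -2.36829811e+01,
       -6.14589080e-02,  3.44854826e-02,  6.25258804e-05]), 'ee_pos': array([238.07762387, 631.03705134, 221.59291525]), 'orientation': array([-9.01019943e+01, -2.76160615e-03, -2.06718520e+01]), 'wrist_force': array([-0.3100331 , -0.49571047, -0.49139165]), 'torque': array([ 0.03213099, -0.01264742, -0.03851299]), 'gripper_width': 0.9982907003880737}
```

View pics/top0.png

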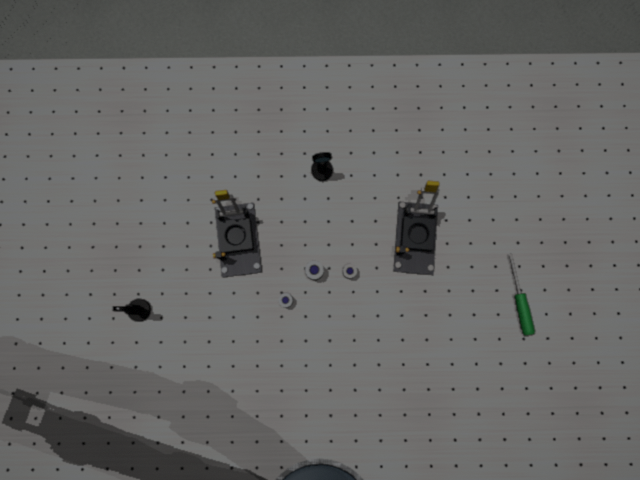

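View pics/scene0.png

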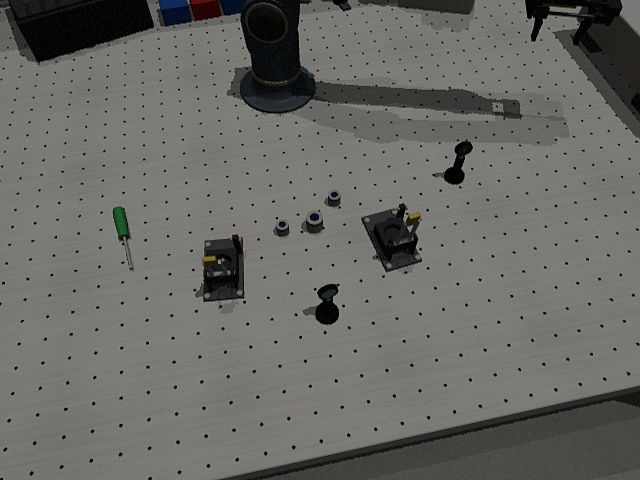

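Run:
```python
from h import *
f=load('top0'); c=f['color'][:,:,::-1]
a=cv2.resize(c[170:320,195:295],None,fx=5,fy=5,interpolation=2)[:,:]
cr=lambda u0,v0,w,h,s:cv2.resize(c[v0:v0+h,u0:u0+w],None,fx=s,fy=s,interpolation=cv2.INTER_CUBIC)
cv2.imwrite('pics/c1.png',np.hstack([cr(205,180,60,100,6),cr(385,175,60,100,6)]))
cv2.imwrite('pics/c2.png',cr(270,250,100,65,8))
hsv=cv2.cvtColor(np.ascontiguousarray(c),cv2.COLOR_BGR2HSV)
def blobs(m,amin,nm):
    n,l,s,ce=cv2.connectedComponentsWithStats(m.astype(np.uint8))
    for i in range(1,n):
        if s[i,4]>=amin:
            u,v=ce[i]; print(nm,s[i],ce[i].round(1),pt(f,u,v).round(1), 'rng med z')
blobs(cv2.inRange(hsv,(110,60,30),(150,255,255))>0,8,'violet')
blobs(cv2.inRange(hsv,(20,120,60),(35,255,255))>0,8,'yellow')
for u,v in((315,270),(350,271),(287,300)):
  P=[]
  for du in range(-16,17):
   for dv in range(-16,17):
    p=pt(f,u+du,v+dv)
    if p[2]>12:P.append(p)
  P=np.array(P); t=P[P[:,2]>np.percentile(P[:,2],60)-4]
  print('caps',np.median(t,0).round(1),t.min(0).round(1),t.max(0).round(1),len(t))
```

```text
violet [310 266   8   8  53] [313.7 269.4] [493.4   5.3  45.1] rng med z
violet [347 268   6   6  32] [349.5 270.5] [491.6 -67.9  31.6] rng med z
violet [283 297   5   6  27] [284.9 299.6] [433.7  64.6  30.2] rng med z
yellow [427 181  12   6  57] [432.4 183.4] [ 638.5 -216.8  172. ] rng med z
yellow [215 190  13   6  54] [220.7 192.6] [623.7 172.4 180.1] rng med z
yellow [396 248   4   3   8] [397.5 249. ] [ 530.9 -163.3   63.7] rng med z
caps [492.6   4.6  41.4] [384.9 -13.6  37.7] [ 511.1   23.  1216.5] 257
caps [490.7 -67.9  31.5] [478.1 -81.3  28.2] [505.4 -54.5  37. ] 142
caps [432.9  63.4  31.5] [384.9  -9.   28. ] [ 447.3   76.8 1216.5] 154
```

View pics/c1.png

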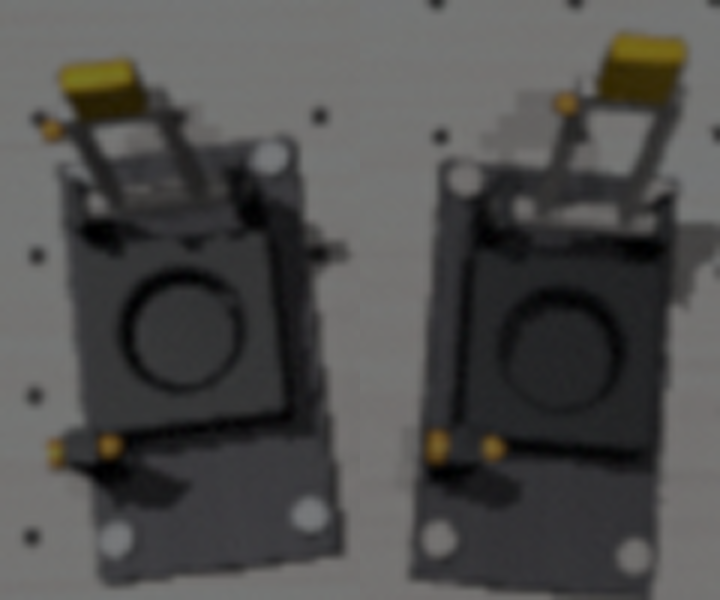

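View pics/c2.png

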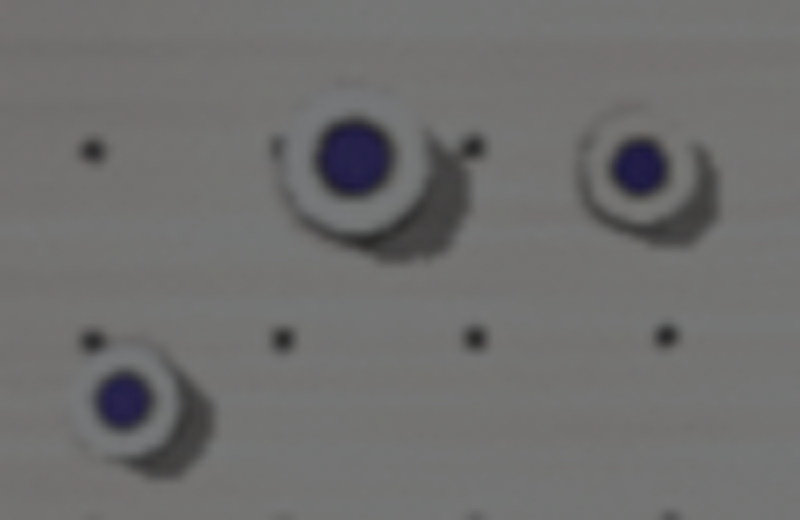

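```bash
cat > m.py <<'E'
from h import *
def cloud(f,m=None):
    K=f['camera_matrix'];T=f['extrinsics'];r=f['range_z']
    v,u=np.mgrid[:480,:640]
    d=np.stack([(u-K[0,2])/K[0,0]*r,(v-K[1,2])/K[1,1]*r,r],-1)@T[:3,:3].T+T[:3,3]
    d[r==0]=np.nan; return d
E
python3 - <<'E'
from m import *
f=load('top0');c=f['color'];P=cloud(f)
hsv=cv2.cvtColor(c,cv2.COLOR_RGB2HSV)
dark=(hsv[:,:,2]<95)&(hsv[:,:,1]<70)
for nm,(cx,cy),px in(('L',(552,165),(235,234)),('R',(555,-200),(418,233))):
    m=(np.abs(P[:,:,0]-cx)<100)&(np.abs(P[:,:,1]-cy)<75)
    b=m&(np.abs(P[:,:,2]-40)<4); r=cv2.minAreaRect(P[b][:,:2].astype(np.float32)); print(nm,'block',b.sum(),np.round(np.array(r[0]),1),r[1],r[2])
    b=m&(np.abs(P[:,:,2]-8)<4)
    # largest component
    n,l,s,ce=cv2.connectedComponentsWithStats(b.astype(np.uint8)); i=1+s[1:,4].argmax()
    r=cv2.minAreaRect(P[l==i][:,:2].astype(np.float32)); print('base',s[i],np.round(r[0],1),r[1],r[2], np.median(P[l==i][:,2]))
    u,v=px
    print(P[v-10:v+11:2,u-12:u+13:2,2].round(0).astype(int))
    b=m&(P[:,:,2]>80); print('lever',P[b].min(0).round(),P[b].max(0).round())
E
```

```text
L block 626 [568.4 169.2] (94.50137329101562, 70.49990844726562) 6.2376251220703125
base [ 218  202   44   76 1033] [563.3 167. ] (156.05213928222656, 89.097900390625) 5.657528400421143 8.679783910389688
[[38 43 38 41 40 42 41 43 42 42 44 41 39]
 [44 44 45 38 37 29 25 25 27 40 42 37 43]
 [43 41 44 32 18 31 30 33 30 14 39 41 38]
 [42 39 31 17 30 32 31 33 26 26 18 39 43]
 [44 39 24 33 31 35 28 31 30 29 30 44 42]
 [42 38 21 32 28 32 32 27 32 30 33 39 40]
 [39 39 17 31 31 26 32 31 33 32 31 39 41]
 [41 38 12 30 31 34 30 31 30 29 32 41 40]
 [42 38 28 29 34 33 29 28 31 34 31 44 42]
 [39 41 39 18 34 29 31 32 29 32 41 42 49]
 [43 38 41 46 39 19 32 27 42 40 41 41 44]]
lever [606. 154.  80.] [630. 195. 183.]
R block 626 [ 563.5 -208.7] (69.17147064208984, 90.15764617919922) 79.85037994384766
base [392 235  45  41 801] [ 527.6 -205.4] (91.35936737060547, 85.38237762451172) 85.95072937011719 8.642304119788832
[[                  41                   38                   43
                    43                   38                   38
                    41                   42                 
[... 2341 characters left out ...]

                    38]
 [                  44                   41                   43
                    42                   18                   16
                    17                   20                   20
                    36                   37                   42
                    38]
 [                  41                   39                   40
                    42                   35                   42
                    41                   38                   41
                    40                   41                   40
                    40]]
lever [ 608. -234.   80.] [ 643. -193.  179.]<stdin>:13: RuntimeWarning: invalid value encountered in cast
```

```bash
python3 - <<'E'
from m import *
f=load('top0');P=cloud(f);c=f['color']
for nm,(u0,v0) in(('L',(235,234)),('R',(418,233))):
    z=P[:,:,2]; m=((z<35)|np.isnan(z)).astype(np.uint8)
    w=np.zeros_like(m); w[v0-15:v0+16,u0-15:u0+16]=m[v0-15:v0+16,u0-15:u0+16]
    n,l,s,ce=cv2.connectedComponentsWithStats(w,connectivity=4); i=l[v0,u0]
    i=1+s[1:,4].argmax()
    ct,_=cv2.findContours((l==i).astype(np.uint8),0,1); h=cv2.convexHull(ct[0]); (cc,rr)=cv2.minEnclosingCircle(h)
    print(nm,s[i],ce[i],cc,rr,pt(f,*ce[i],39).round(1),'diam',2*np.sqrt(s[i,4]/np.pi)*1216*.95/579.7)
    # base plate edges : pixel dark mask long edges
    g=cv2.cvtColor(c,cv2.COLOR_RGB2GRAY)
    # white screw heads on base
    cx,cy=pt(f,*ce[i],39)[:2]
    hs=(g>120)
    roi=np.zeros_like(g,bool); roi[v0-45:v0+50,u0-30:u0+32]=1
    print('gray pct',np.percentile(g[roi],[5,25,50,75,95]), np.percentile(z[roi][~np.isnan(z[roi])],[50]))
    # base: z 4..12.
    b=roi&(z>4.5)&(z<12); b=cv2.morphologyEx(b.astype(np.uint8),cv2.MORPH_OPEN,np.ones((2,2)))
    # left/right edges of base per row, below the block
    for (a,bb) in((v0+18,v0+38),):
        ls=[];rs=[]
        for v in range(a,bb):
            x=np.flatnonzero(b[v]); 
            if len(x)>20: ls.append(pt(f,x.min()-.5,v,8)[:2]); rs.append(pt(f,x.max()+.5,v,8)[:2])
        for e in(ls,rs):
            e=np.array(e); k=np.polyfit(e[:,0],e[:,1],1); print('edge yaw',np.degrees(np.arctan(k[0])),len(e), 'y at cx',np.polyval(k,cx))
E
python3 - <<'E'
import sys; sys.path.insert(0,'.')
import os; os.chdir('.')
from m import *
f=load('top0');c=f['color'];g=cv2.cvtColor(c,cv2.COLOR_RGB2GRAY)
cv2.imwrite('pics/g.png',np.hstack([cv2.resize(cv2.convertScaleAbs(g[190:285,x:x+60],alpha=1.8),None,fx=6,fy=6,interpolation=2) for x in(205,385)]))
E
```

```text
L [226 225  19  20 288] [235.02777778 234.64583333] (235.0471649169922, 234.65093994140625) 9.756152153015137 [567.4 166.4  39. ] diam 38.159720323179705
gray pct [ 23.  52.  75. 115. 117.] [6.07192656]
edge yaw -22.56120678942317 18 y at cx 168.0138640960418
edge yaw -1.8944493116947605 18 y at cx 115.93339435535859
R [409 224  20  19 298] [418.24832215 233.06375839] (418.5, 233.5) 10.12432861328125 [ 566.6 -210.1   39. ] diam 38.816562367144726
gray pct [ 21.  40.  76. 114. 116.] [5.78479443]
edge yaw -23.279621753913542 18 y at cx -194.17821709927796
edge yaw -14.704052949372684 18 y at cx -261.89352137684944
```

View pics/g.png

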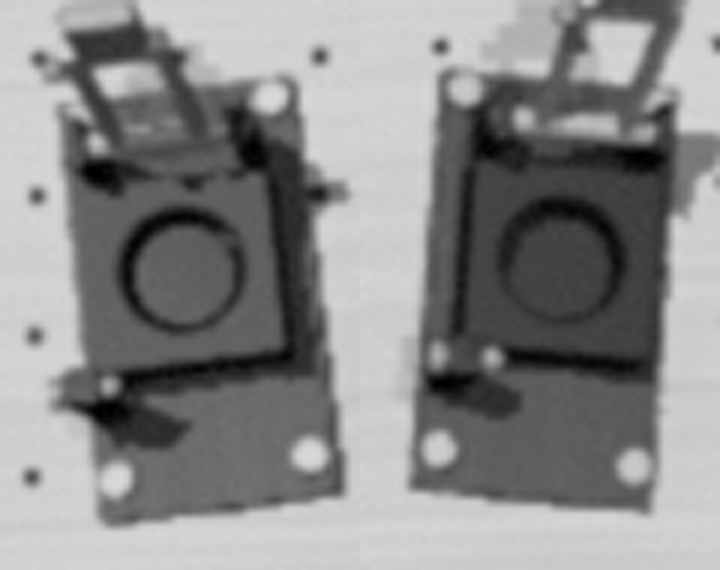

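Run:
```python
from m import *
f=load('top0');P=cloud(f);g=cv2.cvtColor(f['color'],cv2.COLOR_RGB2GRAY)
g6=g
pts=[]
for (a,b) in((105,88),(78,448),(273,465)):
    u,v=385+a/6-.5,190+b/6-.5
    ui,vi=int(round(u)),int(round(v)); w=g[vi-3:vi+4,ui-3:ui+4].astype(float); w=np.clip(w-w.min()-25,0,None)
    vv,uu=np.mgrid[vi-3:vi+4,ui-3:ui+4]; U,V=(w*uu).sum()/w.sum(),(w*vv).sum()/w.sum()
    pts.append(pt(f,U,V,9)[:2]); print(U,V,pts[-1])
a,b,c=pts
print('yawx',np.degrees(np.arctan2(*(a-b)[::-1])),'yawy',np.degrees(np.arctan2(*(b-c)[::-1]))-90, np.linalg.norm(a-b),np.linalg.norm(b-c),'mid a,c',(a+c)/2)
s=load('scene0'); c=s['color']
cv2.imwrite('pics/s1.png',cv2.resize(c[220:310,180:270,::-1],None,fx=6,fy=6,interpolation=2))
```

```text
402.13448275862066 203.58827586206897 [ 634.88783546 -183.26647843]
397.6585014409222 264.3371757925072 [ 505.53009656 -169.95633647]
430.2843137254902 267.2156862745098 [ 498.76507068 -237.90225787]
yawx -5.874720892256249 yawy -5.68590701709158 130.04070321294088 68.28187028000681 mid a,c [ 566.82645307 -210.58436815]
```

View pics/s1.png

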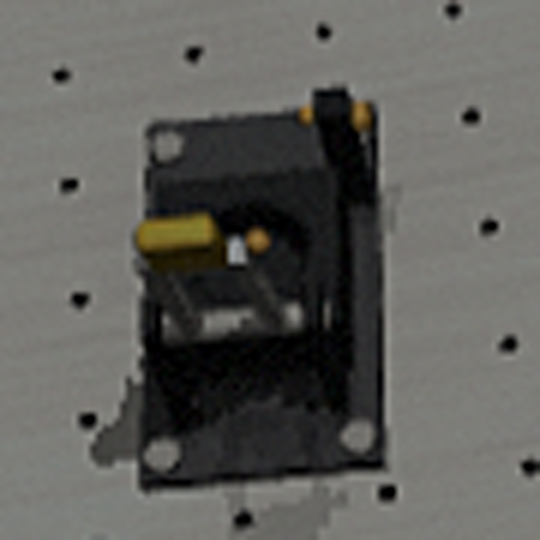

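Run:
```python
from m import *
f=load('top0')
y=np.radians(-5.8);ex=np.array([np.cos(y),np.sin(y)]);ey=np.array([-ex[1],ex[0]])
o=np.array([566.6,-210.1])
def s(n,a,b,z):
    p=pt(f,385+a/6-.5,190+b/6-.5,z)[:2]-o; print(n,(p@ex).round(1),(p@ey).round(1))
s('blk front x-32',180,357,40); s('blk front right',285,366,40);s('blk left y32',108,250,40); s('blk right y-32',300,250,40)
s('base front -80',170,500,8); s('base front L corner -80,42',50,490,8); s('R corner -80,-42',292,512,8); s('base far L 70,42',85,68,8)
s('base right -42',296,440,8);s('base left 42',64,330,8)
s('well',200,262,40)
# depth: z=40 profile along bay x
P=cloud(f);q=P[:,:,:2]-o; X=q@ex;Y=q@ey;Z=P[:,:,2]
for nm,sel,co in(('blk',(abs(Z-40)<5)&(abs(Y+20)<9)&(X<10)&(X>-60),X),('blkY',(abs(Z-40)<5)&(abs(X+18)<8)&(abs(Y)<60),Y),('base',(abs(Z-8)<3)&(abs(Y)<25)&(X<-20)&(X>-110),X)):
    print(nm,np.percentile(co[sel],[0,2,98,100]).round(1))
L=(Z>80)&(abs(Y)<40)&(X>0)&(X<120)
k=np.polyfit(X[L],Z[L],1);print('lever',L.sum(),k,X[L].min(),X[L].max(),Z[L].max())
hs=cv2.cvtColor(f['color'],cv2.COLOR_RGB2HSV);m=L&(hs[:,:,1]>110); print('handle X,Z',np.c_[X[m],Y[m],Z[m]].min(0),np.c_[X[m],Y[m],Z[m]].max(0),np.c_[X[m],Y[m],Z[m]].mean(0))
```

```text
blk front x-32 -33.8 5.5
blk front right -33.6 -30.3
blk left y32 0.8 32.6
blk right y-32 6.8 -32.8
base front -80 -79.6 0.8
base front L corner -80,42 -79.9 42.7
R corner -80,-42 -79.9 -41.7
base far L 70,42 70.7 41.2
base right -42 -54.7 -41.5
base left 42 -23.4 41.9
well -0.5 0.9
blk [-32.1 -31.6   8.8   9.9]
blkY [-31.9 -30.8  30.8  32.2]
base [-107.6  -86.   -32.   -31.3]
lever 341 [  3.19449384 -54.86272988] 42.366772143816334 77.65210307389593 178.50299294158322
handle X,Z [ 58.09932973 -10.09467433 142.38322391] [ 76.35726505  22.04572763 178.50299294] [ 67.72041237   2.55481597 165.34460314]
```

```bash
python3 -m inch '[{"dp":[0.2,-0.5,0],"turn":0.12},{"dp":[0.4,-1,0],"turn":0.25},{"dp":[0.4,-1,0],"turn":0.25}]' 0.4 15
python3 -m inch '[{"dp":[0.2,-0.5,0],"turn":0.12},{"dp":[0.4,-1,0],"turn":0.25},{"dp":[0.4,-1,0],"turn":0.25}]'
```

```text
t: 0.4
ee_pos: [274.3, 544.9, 221.0]
orientation: [-90.4, -0.2, -13.6]
wrist_force: [0.7, 0.8, 0.4]
gripper_width: 0.81
t: 0.7
ee_pos: [310.0, 458.8, 220.6]
orientation: [-90.6, -0.3, -6.5]
wrist_force: [0.8, 0.6, 0.4]
gripper_width: 0.708
```

```bash
python3 -m inch '[{"dp":[0.2,-0.5,0],"turn":0},{"dp":[0.4,-1,0],"turn":0},{"dp":[0.4,-1,0],"turn":0}]'
python3 -m inch '[{"dp":[0.2,-0.5,0],"turn":0},{"dp":[0.4,-1,0],"turn":0},{"dp":[0.4,-1,0],"turn":0}]'
python3 -m inch '[{"dp":[0.2,-0.5,0],"turn":0},{"dp":[0.4,-1,0],"turn":0},{"dp":[0.4,-1,0],"turn":0}]'
python3 -m inch '[{"dp":[0.2,-0.5,0],"turn":0},{"dp":[0.4,-1,0],"turn":0},{"dp":[0.4,-1,0],"turn":0}]'
python3 -m inch '[{"dp":[0.2,-0.5,0],"turn":0},{"dp":[0.4,-1,-0.5],"turn":0},{"dp":[0.4,-1,-0.5],"turn":0},{"dp":[0.4,-1,-0.5],"turn":0},{"dp":[0.4,-1,-0.5],"turn":0}]'
```

```text
t: 1.0
ee_pos: [344.8, 373.5, 220.4]
orientation: [-90.8, -0.3, -7.1]
wrist_force: [-0.0, 1.0, -0.2]
gripper_width: 0.7
t: 1.3
ee_pos: [378.9, 288.8, 220.3]
orientation: [-90.9, -0.4, -7.6]
wrist_force: [0.4, 0.6, 0.0]
gripper_width: 0.701
t: 1.6
ee_pos: [412.8, 204.8, 220.3]
orientation: [-91.0, -0.4, -8.1]
wrist_force: [-0.3, 0.3, -0.3]
gripper_width: 0.701
t: 1.9
ee_pos: [446.8, 121.1, 220.6]
orientation: [-91.1, -0.5, -8.5]
wrist_force: [0.3, 0.6, 0.1]
gripper_width: 0.701
t: 2.4
ee_pos: [479.0, 43.6, 180.8]
orientation: [-91.0, -0.5, -8.4]
wrist_force: [0.1, 0.8, 1.0]
gripper_width: 0.697
```

```bash
python3 -m inch '[{"dp":[0.1,-0.25,-0.5],"turn":0.05},{"dp":[0.185,-0.478,-1],"turn":0.09},{"dp":[0.185,-0.478,-1],"turn":0.09},{"dp":[0.185,-0.478,-1],"turn":0.09},{"dp":[0.185,-0.478,-1],"turn":0.09},{"dp":[0.185,-0.478,-1],"turn":0.09}]'
python3 - <<'E'
from h import *
shot('top','t1');shot('scene','s1b');print(env.state()['ee_pos'],env.state()['orientation'])
f=load('s1b');cv2.imwrite('pics/s1c.png',cv2.resize(f['color'][150:300,200:400,::-1],None,fx=4,fy=4,interpolation=2))
E
```

```text
t: 3.0
ee_pos: [495.1, 7.0, 102.8]
orientation: [-90.9, -0.7, -5.6]
wrist_force: [0.2, 0.1, -0.0]
gripper_width: 0.701
[494.62263721   6.457037   102.22773165] [-90.97590451  -0.67390914  -5.62271342]
```

View pics/s1c.png

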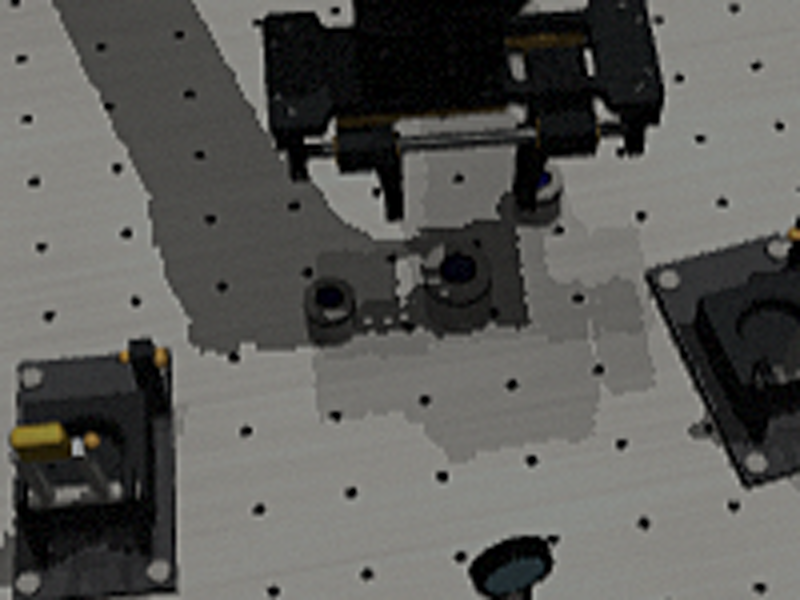

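```bash
python3 -m inch '[{"dp":[-0.008,-0.014,-0.4],"turn":0},{"dp":[-0.008,-0.014,-0.8],"turn":0},{"dp":[-0.008,-0.014,-0.95],"turn":0},{"dp":[-0.008,-0.014,-0.95],"turn":0},{"dp":[-0.008,-0.014,-0.95],"turn":0}]'
python3 -m inch '[{"dp":[0,0,0],"turn":0},{"dp":[0,0,0],"turn":0},{"dp":[0,0,0],"turn":0},{"dp":[0,0,0],"turn":0},{"dp":[0,0,0],"turn":0},{"dp":[0,0,0],"turn":0},{"dp":[0,0,0],"turn":0}]' -1 25
```

```text
t: 3.6
ee_pos: [494.8, 5.4, 27.1]
orientation: [-91.0, -0.8, -5.6]
wrist_force: [0.4, -0.3, 0.0]
gripper_width: 0.695
t: 4.3
ee_pos: [495.2, 5.5, 27.6]
orientation: [-90.9, -0.8, -5.6]
wrist_force: [-0.2, 0.3, 6.8]
gripper_width: 0.424
```

```bash
python3 -m inch '[{"dp":[0,0,0.2],"turn":0},{"dp":[0,0,0.6],"turn":0},{"dp":[0,0,1],"turn":0},{"dp":[0,0,1],"turn":0},{"dp":[0,0,1],"turn":0}]'
python3 -m inch '[{"dp":[0,0,0.15],"turn":0},{"dp":[0.1,-0.3,0.3],"turn":0},{"dp":[0.2,-0.6,0.3],"turn":0},{"dp":[0.3,-0.9,0.3],"turn":0},{"dp":[0.3,-0.9,0.3],"turn":0},{"dp":[0.3,-0.9,0.3],"turn":0}]'
python3 -m inch '[{"dp":[0.1,-0.3,0],"turn":0},{"dp":[0.2,-0.6,0],"turn":0},{"dp":[0.3,-0.9,0],"turn":0},{"dp":[0.3,-0.9,0],"turn":0},{"dp":[0.3,-0.9,0],"turn":0}]'
python3 - <<'E'
from h import *
print(env.state()['ee_pos'],env.state()['orientation'],env.state()['wrist_force'])
f=shot('scene','s2');cv2.imwrite('pics/s2c.png',cv2.resize(f['color'][120:320,180:400,::-1],None,fx=3,fy=3,interpolation=2))
E
```

```text
t: 4.8
ee_pos: [495.0, 5.6, 107.7]
orientation: [-90.9, -0.8, -5.6]
wrist_force: [-0.3, 0.1, -2.0]
gripper_width: 0.425
t: 5.4
ee_pos: [518.3, -66.7, 130.9]
orientation: [-90.9, -0.7, -5.7]
wrist_force: [-0.0, 0.9, -0.9]
gripper_width: 0.425
t: 5.9
ee_pos: [541.7, -137.6, 130.3]
orientation: [-90.9, -0.6, -5.7]
wrist_force: [-1.2, 1.0, -1.7]
gripper_width: 0.426
[ 541.68927958 -137.6273917   130.25577027] [-90.88216715  -0.57977087  -5.67486196] [-1.17414343  0.96084387 -1.74328245]
```

View pics/s2c.png

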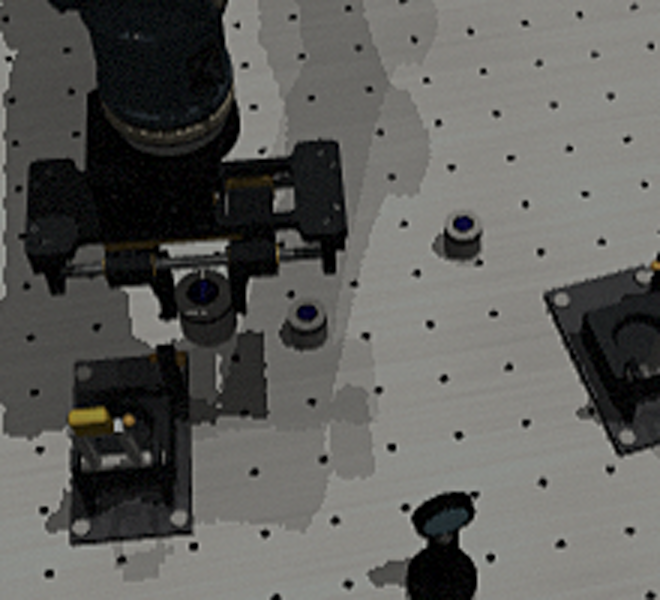

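```bash
python3 -m inch '[{"dp":[0.1,-0.3,0],"turn":0},{"dp":[0.2,-0.6,0],"turn":0},{"dp":[0.315,-0.91,0],"turn":0},{"dp":[0.315,-0.91,0],"turn":0},{"dp":[0.315,-0.91,0],"turn":0},{"dp":[0.315,-0.91,0],"turn":0}]'
python3 - <<'E'
from h import *
f=load('s2');hs=cv2.cvtColor(f['color'],cv2.COLOR_RGB2HSV);m=cv2.inRange(hs,(110,80,20),(150,255,255));m[:, :230]=0;m[:,265:]=0;m[:200]=0;m[235:]=0
M=cv2.moments(m,True);u,v=M['m10']/M['m00'],M['m01']/M['m00'];print(M['m00'],u,v,pt(f,u,v,142.7))
f=shot('top','t3');cv2.imwrite('pics/t3c.png',cv2.resize(f['color'][150:300,330:500,::-1],None,fx=4,fy=4,interpolation=2))
E
```

```text
t: 6.55
ee_pos: [566.6, -207.3, 129.9]
orientation: [-90.8, -0.5, -5.5]
wrist_force: [-1.0, -0.1, -0.2]
gripper_width: 0.424
12.0 247.66666666666666 215.83333333333334 [ 538.43177873 -136.61583809  142.7       ]
```

View pics/t3c.png

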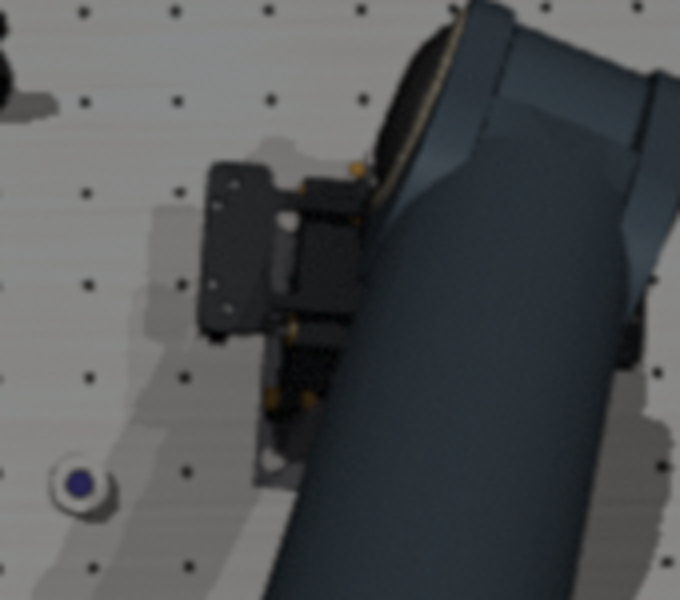

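```bash
python3 -m inch '[{"dp":[0.015,-0.03,-0.2],"turn":0},{"dp":[0.015,-0.035,-0.4],"turn":0},{"dp":[0.015,-0.035,-0.65],"turn":0},{"dp":[0.015,-0.035,-0.65],"turn":0},{"dp":[0.015,-0.035,-0.65],"turn":0}]'
python3 - <<'E'
from h import *
f=shot('scene','s4');cv2.imwrite('pics/s4c.png',cv2.resize(f['color'][190:310,160:290,::-1],None,fx=5,fy=5,interpolation=2))
E
```

```text
t: 7.1
ee_pos: [567.5, -209.7, 77.3]
orientation: [-90.8, -0.4, -5.4]
wrist_force: [0.1, -0.1, -0.9]
gripper_width: 0.423
```

View pics/s4c.png

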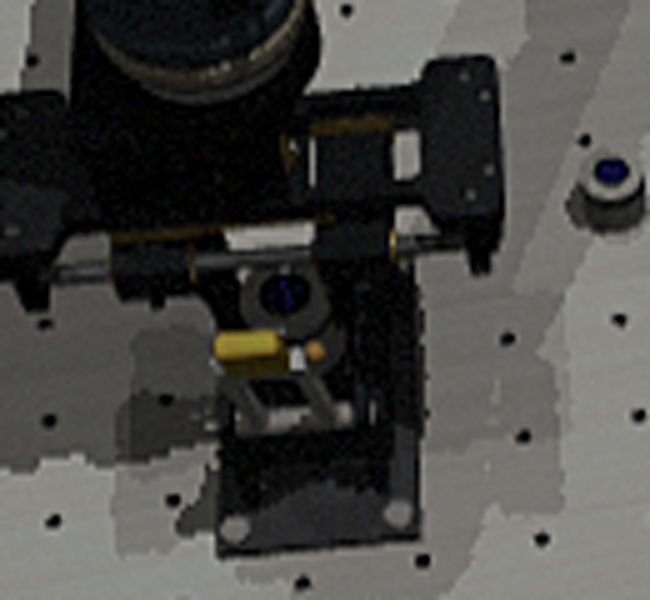

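```bash
python3 -c "
from h import *
print(pt(load('s4'),216.5,248.3,89.7))"
python3 -m inch '[{"dp":[0,0,-0.04],"turn":0},{"dp":[0,0,-0.08],"turn":0},{"dp":[0,0,-0.12],"turn":0},{"dp":[0,0,-0.15],"turn":0},{"dp":[0,0,-0.15],"turn":0}]'
```

```text
[ 566.49954009 -209.78121589   89.7       ]
t: 7.65
ee_pos: [567.8, -210.0, 65.7]
orientation: [-90.8, -0.5, -5.4]
wrist_force: [0.3, -0.3, -0.5]
gripper_width: 0.428
```

```bash
python3 -m inch '[{"dp":[0,0,-0.03],"turn":0},{"dp":[0,0,-0.06],"turn":0},{"dp":[0,0,-0.09],"turn":0},{"dp":[0,0,-0.12],"turn":0},{"dp":[0,0,-0.12],"turn":0}]'
```

```text
t: 8.15
ee_pos: [567.6, -209.9, 55.7]
orientation: [-90.8, -0.5, -5.4]
wrist_force: [0.5, -0.1, -1.5]
gripper_width: 0.424
```

```bash
python3 -m inch '[{"dp":[0,0,-0.03],"turn":0},{"dp":[0,0,-0.06],"turn":0},{"dp":[0,0,-0.09],"turn":0},{"dp":[0,0,-0.11],"turn":0},{"dp":[0,0,-0.11],"turn":0}]'
```

```text
t: 8.65
ee_pos: [567.4, -209.8, 46.6]
orientation: [-90.8, -0.4, -5.4]
wrist_force: [0.6, -0.2, -0.8]
gripper_width: 0.426
```

```bash
python3 -m inch '[{"dp":[0,0,-0.015],"turn":0},{"dp":[0,0,-0.03],"turn":0},{"dp":[0,0,-0.03],"turn":0}]'
```

```text
t: 8.95
ee_pos: [567.6, -209.9, 45.7]
orientation: [-90.7, -0.5, -5.4]
wrist_force: [-3.6, 1.6, 10.0]
gripper_width: 0.428
```

```bash
python3 -m inch '[{"dp":[0,0,0.01],"turn":0},{"dp":[0,0,0.01],"turn":0},{"dp":[0,0,0.01],"turn":0},{"dp":[0,0,0.01],"turn":0}]' 0.4
python3 -m inch '[{"dp":[0,0,0.3],"turn":0},{"dp":[0,0,0.7],"turn":0},{"dp":[0,0,1],"turn":0},{"dp":[0,0,1],"turn":0},{"dp":[0,0,1],"turn":0}]'
python3 -m inch '[{"dp":[0,0,0.3],"turn":0},{"dp":[0,0,0.7],"turn":0},{"dp":[0,0,1],"turn":0},{"dp":[0,0,1],"turn":0},{"dp":[0,0,1],"turn":0}]' -1 15
python3 - <<'E'
from h import *
f=shot('scene','s5');cv2.imwrite('pics/s5c.png',cv2.resize(f['color'][190:310,160:290,::-1],None,fx=5,fy=5,interpolation=2))
E
```

```text
t: 9.35
ee_pos: [567.6, -209.9, 46.3]
orientation: [-90.7, -0.4, -5.4]
wrist_force: [0.8, -0.0, -0.5]
gripper_width: 0.671
t: 9.85
ee_pos: [567.6, -209.8, 126.3]
orientation: [-90.7, -0.5, -5.4]
wrist_force: [-0.3, -0.0, -0.5]
gripper_width: 0.7
t: 10.35
ee_pos: [566.9, -209.3, 204.9]
orientation: [-90.7, -0.3, -5.4]
wrist_force: [0.9, -0.3, -1.0]
gripper_width: 0.324
```

View pics/s5c.png

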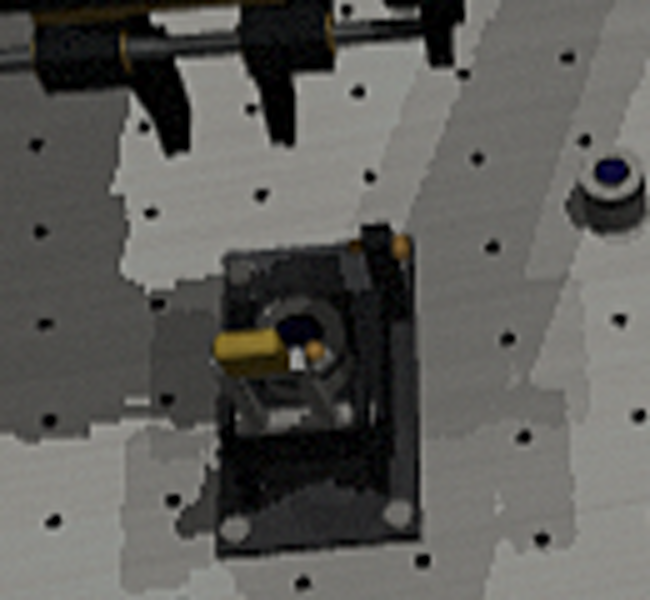

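```bash
python3 -m inch '[{"dp":[0.3,-0.03,0.05],"turn":0},{"dp":[0.65,-0.06,0.05],"turn":0},{"dp":[0.95,-0.1,0.05],"turn":0},{"dp":[0.95,-0.1,0.05],"turn":0},{"dp":[0.95,-0.1,0.05],"turn":0}]'
python3 -m inch '[{"dp":[0.2,-0.03,0],"turn":0},{"dp":[0.42,-0.05,0],"turn":0},{"dp":[0.42,-0.05,0],"turn":0},{"dp":[0.42,-0.05,0],"turn":0}]'
python3 -m inch '[{"dp":[0,0,-0.3],"turn":0},{"dp":[0,0,-0.6],"turn":0},{"dp":[0,0,-1],"turn":0},{"dp":[0,0,-1],"turn":0},{"dp":[0,0,-1],"turn":0}]'
python3 - <<'E'
from h import *
f=shot('scene','s6');cv2.imwrite('pics/s6c.png',cv2.resize(f['color'][170:330,140:310,::-1],None,fx=4,fy=4,interpolation=2))
E
```

```text
t: 10.9
ee_pos: [641.4, -216.8, 205.7]
orientation: [-90.7, -0.0, -5.4]
wrist_force: [-0.0, 0.0, -0.3]
gripper_width: 0.003
t: 11.3
ee_pos: [673.6, -220.8, 204.7]
orientation: [-90.7, 0.1, -5.4]
wrist_force: [-0.8, 0.1, -0.2]
gripper_width: 0.008
t: 11.8
ee_pos: [672.7, -221.0, 125.0]
orientation: [-90.7, 0.2, -5.5]
wrist_force: [-0.1, 0.1, 1.0]
gripper_width: 0.006
```

View pics/s6c.png

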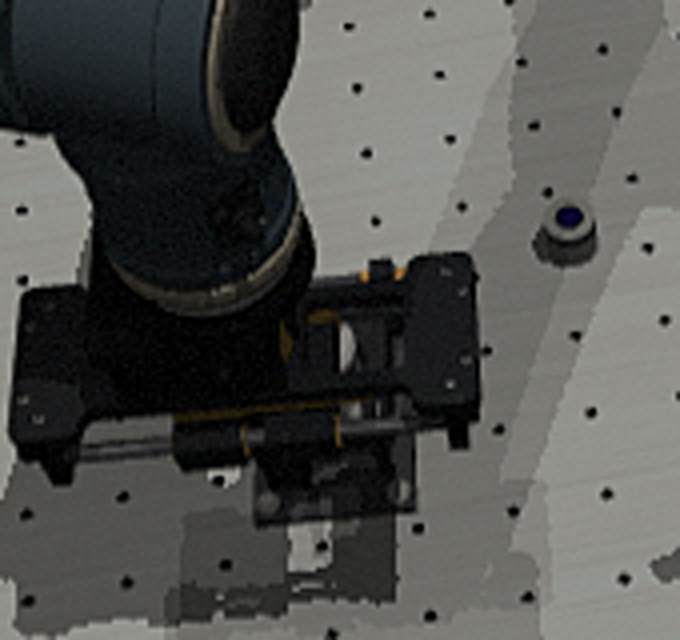

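```bash
python3 -m inch '[{"dp":[-0.15,0.015,0.05],"turn":0},{"dp":[-0.3,0.03,0.12],"turn":0},{"dp":[-0.45,0.045,0.22],"turn":0},{"dp":[-0.6,0.06,0.32],"turn":0},{"dp":[-0.6,0.06,0.32],"turn":0},{"dp":[-0.6,0.06,0.32],"turn":0}]'
python3 - <<'E'
from h import *
f=shot('scene','s7');cv2.imwrite('pics/s7c.png',cv2.resize(f['color'][170:330,140:310,::-1],None,fx=4,fy=4,interpolation=2))
E
```

```text
t: 12.45
ee_pos: [625.6, -216.6, 152.8]
orientation: [-90.7, -0.0, -5.5]
wrist_force: [0.5, -0.2, -0.0]
gripper_width: 0.01
```

View pics/s7c.png

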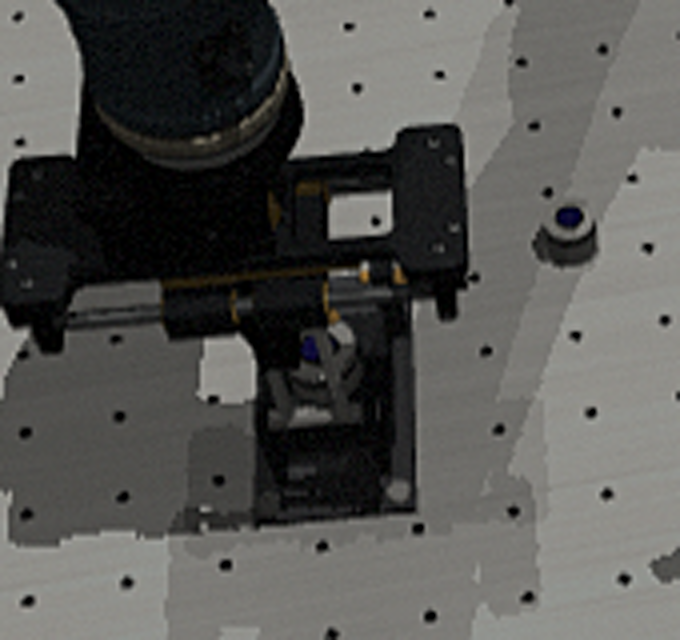

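```bash
python3 -m inch '[{"dp":[-0.15,0.015,0.02],"turn":0},{"dp":[-0.3,0.03,0.04],"turn":0},{"dp":[-0.45,0.045,0.03],"turn":0},{"dp":[-0.6,0.06,0.02],"turn":0},{"dp":[-0.67,0.068,0],"turn":0},{"dp":[-0.67,0.068,0],"turn":0}]'
python3 - <<'E'
from h import *
f=shot('scene','s8');cv2.imwrite('pics/s8c.png',cv2.resize(f['color'][170:330,140:310,::-1],None,fx=4,fy=4,interpolation=2))
E
```

```text
t: 13.1
ee_pos: [570.7, -211.0, 152.1]
orientation: [-90.7, 0.1, -5.5]
wrist_force: [0.6, -0.2, -0.3]
gripper_width: 0.005
```

View pics/s8c.png

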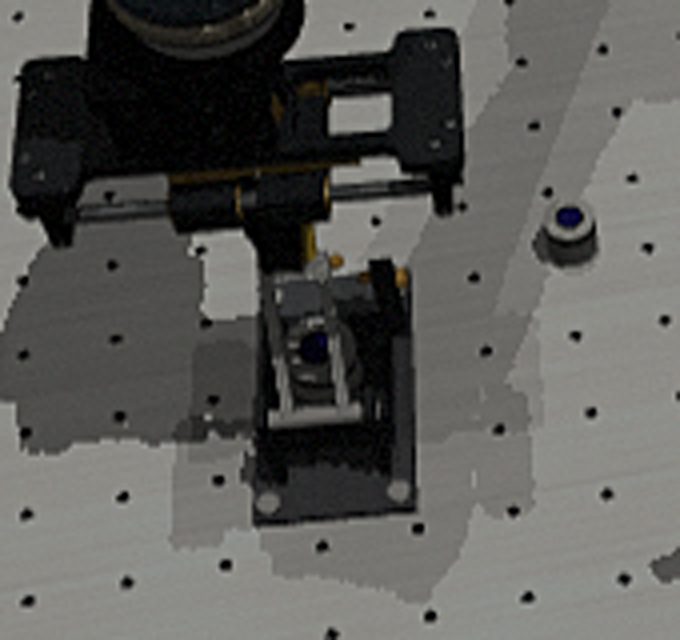

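```bash
python3 -m inch '[{"dp":[-0.1,0.01,-0.03],"turn":0},{"dp":[-0.2,0.02,-0.08],"turn":0},{"dp":[-0.3,0.03,-0.15],"turn":0},{"dp":[-0.38,0.038,-0.23],"turn":0},{"dp":[-0.46,0.046,-0.32],"turn":0},{"dp":[-0.54,0.054,-0.42],"turn":0},{"dp":[-0.54,0.054,-0.42],"turn":0}]'
python3 - <<'E'
from h import *
f=shot('scene','s9');cv2.imwrite('pics/s9c.png',cv2.resize(f['color'][170:330,140:310,::-1],None,fx=4,fy=4,interpolation=2))
E
```

```text
t: 13.85
ee_pos: [526.0, -206.3, 117.0]
orientation: [-90.6, 0.3, -5.5]
wrist_force: [-0.5, 0.5, -0.3]
gripper_width: 0.002
```

View pics/s9c.png

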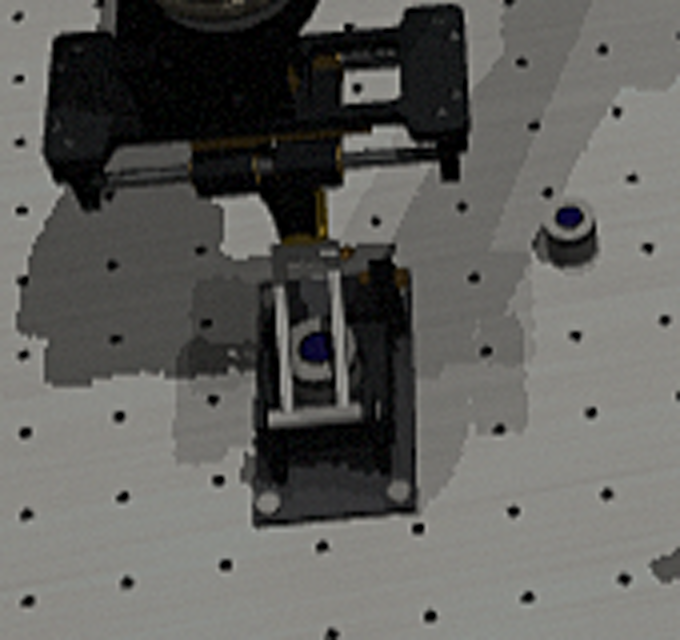

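```bash
python3 -m inch '[{"dp":[-0.06,0.006,-0.08],"turn":0},{"dp":[-0.12,0.012,-0.16],"turn":0},{"dp":[-0.17,0.017,-0.24],"turn":0},{"dp":[-0.21,0.021,-0.32],"turn":0},{"dp":[-0.24,0.024,-0.4],"turn":0},{"dp":[-0.24,0.024,-0.4],"turn":0}]'
```

```text
t: 14.5
ee_pos: [506.5, -204.2, 84.5]
orientation: [-90.6, 0.4, -5.5]
wrist_force: [0.3, 0.1, 0.1]
gripper_width: 0.002
```

```bash
python3 -m inch '[{"dp":[0,0,-0.04],"turn":0},{"dp":[0,0,-0.08],"turn":0},{"dp":[0,0,-0.12],"turn":0},{"dp":[0,0,-0.12],"turn":0}]'
```

```text
t: 14.9
ee_pos: [506.3, -204.2, 74.7]
orientation: [-90.6, 0.4, -5.5]
wrist_force: [0.4, -0.2, -0.2]
gripper_width: 0.005
```

Run:
```python
from h import *
f=shot('scene','s10');cv2.imwrite('pics/s10c.png',cv2.resize(f['color'][190:310,160:290,::-1],None,fx=5,fy=5,interpolation=2))
```

```text
(no output)
```

View pics/s10c.png

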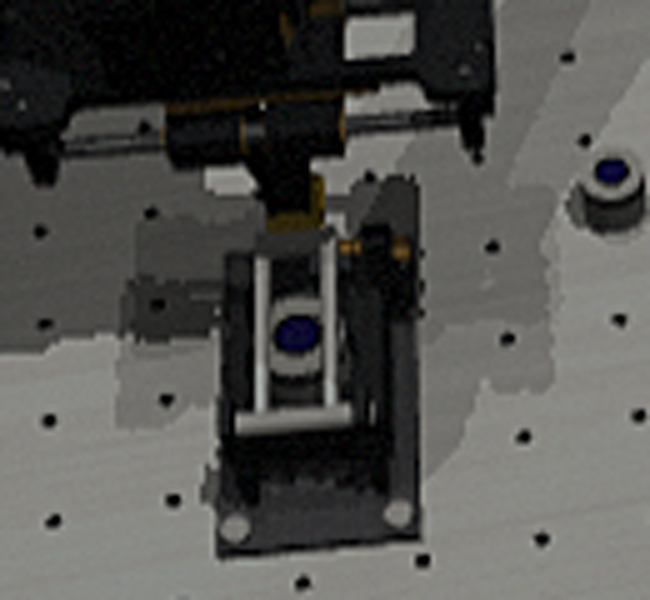

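```bash
python3 -m inch '[{"dp":[0,0,-0.03],"turn":0},{"dp":[0,0,-0.06],"turn":0},{"dp":[0,0,-0.06],"turn":0}]'
python3 -m inch '[{"dp":[0,0,-0.03],"turn":0},{"dp":[0,0,-0.06],"turn":0},{"dp":[0,0,-0.06],"turn":0}]'
```

```text
t: 15.25
ee_pos: [506.3, -203.9, 69.5]
orientation: [-90.6, 0.4, -5.5]
wrist_force: [-0.2, 0.1, 0.4]
gripper_width: 0.006
t: 15.55
ee_pos: [506.5, -204.1, 66.8]
orientation: [-90.5, 0.4, -5.5]
wrist_force: [-5.2, 2.2, 18.6]
gripper_width: 0.004
```

```bash
python3 -m inch '[{"dp":[0,0,-0.015],"turn":0},{"dp":[0,0,-0.02],"turn":0},{"dp":[0,0,-0.02],"turn":0}]'
python3 -m inch '[{"dp":[0,0,0.5],"turn":0},{"dp":[0,0,1],"turn":0},{"dp":[0,0,1],"turn":0}]'
python3 -m inch '[{"dp":[-0.5,0,0.5],"turn":0},{"dp":[-0.5,0.4,1],"turn":0},{"dp":[-0.5,0.8,1],"turn":0},{"dp":[-0.5,1,1],"turn":0},{"dp":[-0.5,1,1],"turn":0}]'
python3 -m inch '[{"dp":[0,0.5,0],"turn":0},{"dp":[0,1,0],"turn":0},{"dp":[0,1,0],"turn":0}]'
python3 -m inch '[{"dp":[0,0.5,0],"turn":0},{"dp":[0,1,0],"turn":0},{"dp":[0,1,0],"turn":0},{"dp":[0,1,0],"turn":0}]'
python3 - <<'E'
from m import *
f=shot('scene','s11');cv2.imwrite('pics/s11c.png',np.hstack([cv2.resize(f['color'][190:310,160:260,::-1],None,fx=4,fy=4,interpolation=2),cv2.resize(f['color'][190:310,350:450,::-1],None,fx=4,fy=4,interpolation=2)]))
g=shot('top','t11');cv2.imwrite('pics/t11c.png',g['color'][:,:,::-1])
P=cloud(g);y=np.radians(-5.8);ex=np.array([np.cos(y),np.sin(y)]);ey=np.array([-ex[1],ex[0]]);o=np.array([566.6,-210.1])
q=P[:,:,:2]-o;X=q@ex;Y=q@ey;Z=P[:,:,2]
for n,a,b,c,d in(('handle',-72,-48,-8,8),('railL',-38,-2,12,16),('railR',-30,30,-16,-12),('capsule top',-8,8,-7,7)):
    s=(X>a)&(X<b)&(Y>c)&(Y<d); print(n,s.sum(),np.nanmedian(Z[s]),np.nanpercentile(Z[s],[5,95]))
E
```

```text
t: 15.85
ee_pos: [506.6, -204.0, 66.9]
orientation: [-90.5, 0.4, -5.5]
wrist_force: [-3.9, 2.2, 15.2]
gripper_width: 0.005
t: 16.15
ee_pos: [510.1, -205.6, 151.9]
orientation: [-90.6, -0.2, -5.5]
wrist_force: [-0.0, 0.3, 0.6]
gripper_width: 0.003
t: 16.65
ee_pos: [470.0, -122.8, 231.5]
orientation: [-90.5, -0.2, -5.2]
wrist_force: [-0.1, 0.2, -0.2]
gripper_width: 0.009
t: 16.95
ee_pos: [469.9, -38.4, 230.5]
orientation: [-90.4, -0.1, -4.8]
wrist_force: [-0.3, -0.2, 0.5]
gripper_width: 0.002
t: 17.35
ee_pos: [469.9, 40.8, 229.8]
orientation: [-90.5, -0.0, -4.8]
wrist_force: [0.2, -1.4, -0.5]
gripper_width: 0.004
handle 126 66.26561907063899 [ 6.79747788 70.97318233]
railL 48 65.88518411200835 [37.53741642 69.47984974]
railR 72 65.60670062598581 [38.04306334 70.15039691]
capsule top 54 59.583294708219114 [56.401978  63.3044159]
```

View pics/s11c.png

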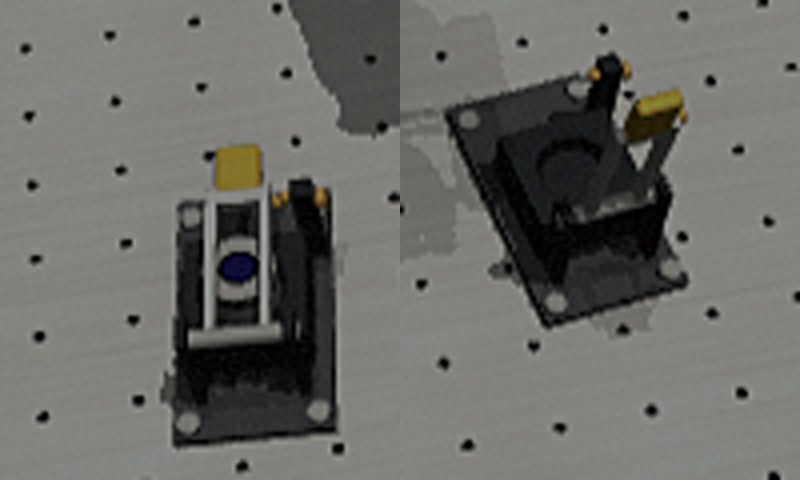

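View pics/t11c.png

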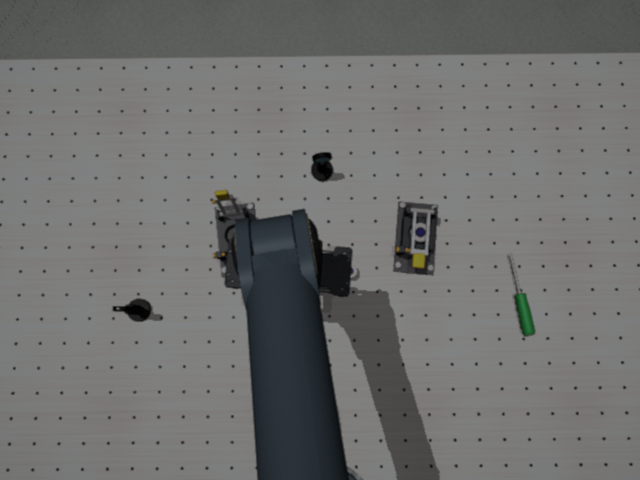

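```bash
python3 -c "
from station import env
print(env.close_job())"
```

```text
the job is handed in; nothing more can be done
None
```

The capsule is seated in the empty socket, window up, and that socket's lever is snapped shut. I handed the job in at about 17.5 s of the 69 s limit. I can't tell from the images which letter each socket has, so I name them by side.

- **Which socket was empty:** In the top camera's depth image, the right-hand socket (about x 567, y −210) has its well floor at about 18 mm, so it is empty. The left-hand one reads about 30 mm, which fits the disc.
- **Check by feel:** The capsule went down past the disc's height in the right-hand socket with no resistance. It touched bottom at a tool height of 45.7 mm; I had predicted 45.6 mm for fully home. I did not probe the left-hand well by touch, so the disc there rests on depth alone.
- **Lever:** I swung it over from behind and pressed it down to a hard stop, with the tool at 66.8 mm and about 15–19 N.
- **Lever after release:** The handle measured about 66 mm (67 mm expected when shut) and the rails about 66 mm. The capsule top measured about 59.6 mm (58 mm expected). All are within camera accuracy. I never saw a force spike from the snap itself; that it is shut rests on the hard stop and on it staying level after release.
- **Everything else:** In the last pictures the other lever is still open, and the posts and screwdriver are where they were. The arm was clear of everything, and no check failed.

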